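# Let the toasted rice cracker through the rocker gate

## Task

Press down the blue pad on the outer end of the rocker that belongs to the brown (toasted) cracker's lane, so that its gate lifts and the brown cracker slides down into the yellow crate, then let go so that the gate drops shut again. Leave the other lane's gate shut, with the pale cracker waiting behind it. Do not touch the crackers themselves, and leave the bottle, cup and brush where they are.

Things in the scene. Friction and masses are not known exactly. Their poses are not given: they have to be found in the camera images.
- chute: fixed steel two-lane chute on legs. Origin on the table under its middle; x points level downhill to the crate, y to the left lane, z up. Floor slopes 25 deg, from x = -140 mm (185 mm high) to the open spout at x = 100 mm (73 mm high). Lanes 80 mm wide, centred at y = 43 (left) and -43 mm (right); side walls at y = +-86 mm, 18 mm tall. Gates at x = 30 mm
- rocker_left (a joint): rocker of the left (+y) lane: steel bar pivoting on a grey post at chute x 30, y 105, z 141 mm about the chute's x. Green gate blade 62 mm inside the pivot, blue pad 92 mm outside. 0 = rest, gate shut; grows (rad) as the pad goes down, stop at 0.5. A cracker passes from about 0.3; 0.4 gives ample room. Spring return: about 2 N on the pad to start, about 6 N at 0.5
- rocker_right (a joint): the same for the right (-y) lane; pivot at chute x 30, y -105, z 141 mm. 0 = gate shut; grows as its pad is pressed down; stop at 0.5 rad
- pad_left (a point): centre of the top face of the blue 34 x 34 mm press pad of the left rocker (moves with it). At rest 157 mm above the table, at chute x = 30, y = +197 mm; at 0.45 rad it has come down 42 mm and moved 2 mm towards the chute
- pad_right (a point): the same for the right rocker; at rest at chute x = 30, y = -197 mm, 157 mm above the table
- brown_cracker_center (a point): centre of the brown toasted rice cracker, a disc 70 mm across and 14 mm thick, about 30 g. It lies flat on the sloping floor of one of the lanes (either one), against the gate; once the gate is lifted it slides out by itself within about 1 s
- pale_cracker_center (a point): centre of the pale cracker of the same size, in the other lane
- crate: fixed yellow open crate below the spout, 260 x 340 x 60 mm outside, walls 5 mm; origin at the centre of its underside, x and y along the chute's x and y
- bottle_mid (a point): centre of a dark glaze bottle, 56 mm across, 130 mm tall, standing on the table beside one pad or the other (bystander)
- cup_mid (a point): centre of a steel cup, 72 mm across, 80 mm tall, standing on the table beside the other pad (bystander)
- glaze_brush_grip (a point): handle of a glaze brush lying on the table, about 200 mm long (bystander)
Not all that is in view belongs to the job. Leave any purple look-alike of the part that bears brown_cracker_center alone.

How it is judged:
By the outcome, as a careful person would: the job done as asked, in the order asked, and still so for the second after the job is handed in, with the robot touching nothing.
It also fails if it takes over 32 s, if anything falls off the work surface, if the arm or the gripper's body presses on something with over 40 N, if the wrist force passes 120 N, or if a joint passes its speed limit or range.

## Robot

A 6-joint arm with a two-finger parallel gripper is mounted at the origin on the work surface. World frame = base frame: x ahead of the robot, y to its left, z up, the work surface at z = 0. Lengths are in m, angles in rad, forces in N, time in s.
With the tool pointing down it reaches from about 0.35 to 0.975 m from the base axis. Payload 4.9 kg.
Tool frame: the origin (TCP) lies midway between the tips of the shut fingers; the grasp point (between the pads) lies 19 mm behind it; y points along the fingers, z is the direction in which the jaws open and shut, and the axes are right-handed (so a half turn about y gives the same grasp; the last joint's range is limited). The gripper opens to 85 mm and grips with 20 to 120 N. Pads are 22 mm wide; open, the fingers measure 114 mm over their backs; the gripper's body (76 mm by 85 mm) begins 54 mm behind the grasp point. The pads swing forward as they close: fully open they stand 13 mm farther back than shut.
Start: joints at [-1.422, 0.053, 1.613, -0, 1.476, -0.119], TCP at [0.165, -0.603, 0.192] pointing down, gripper open.
Joint ranges: [-3.01, 3.01], [-1.01, 2.22], [0.06, 2.58], [-1.02, 4.17], [0.09, 2.62], [-3.14, 3.14]. Speed limits (rad/s): [2.57, 2.57, 3.14, 3.14, 3.14, 3.14].

## Interface

Orientations are given as a unit quaternion [w, x, y, z].
In Python, from plant import * gives the robot as it stands.
- The arm moves only by the shell command python3 -m crank 'ROWS'. ROWS is JSON, a list that holds one entry, the list of rows, each a list of 5 numbers: the gripper command: -1 is shut, 1 is fully open, values between are in proportion, then the shift along the tool's x, y, z in cm, then the turn about the tool's y in degrees. In form: [[[jaw, dx, dy, dz, twist], ...]]. A call has 1 to 8 rows; each row shifts and turns the commanded pose from where the row before left it, along the tool's axes as they then stand; what a row does not reach is not made up. A row lasts 1/8 s, in which the tool goes at most 62.5 mm and 10.7 degrees, less where a joint would pass 70% of its speed; a pose out of reach is approached as far as the arm can. A call with a gripper value outside its range is refused whole. The fingers move at their own pace and stop on an object; the grip force is fixed at half the most. Time passes only in rows, so rows that do not move let the fingers close. It gives the time, the measured TCP pose, the force and the opening at its end, in the units of the state.
- state(): the state, without advancing time (a new reading comes with each control period).
- grab_frame(name): name is "side" or "top" or "wrist"; returns a dict with "frame" (480x640x3 uint8, red, green, blue), "fx", "fy", "cx", "cy" (pixels), "pose" (4x4, takes a point from camera to world coordinates). Camera axes: x right, y up, looking along -z (the intrinsics and any distortion apply to the point x, -y, -z); pixel columns grow to the right and rows downward; lengths in m; the calibration is good to about 2 mm. A picture is of the moment at which its call begins. There is no depth.
- job_done(): hands the job in, once; it reports no verdict.
The state is a dict: "time": time; "joint_pos": joint angles; "joint_vel": joint speeds; "joint_efforts": joint torques, N m; "tool_pos": TCP position; "tool_rot": TCP orientation; "contact_force": force on the tool from outside, world axes, zero at the start; "ft_torque": the same for the moment, N m; "gripper_width": opening from 0.0 (shut) to 1.0 (fully open).
Only numpy, scipy, OpenCV 4.12 (cv2) and the standard library are available. Lean on these libraries where they do the work, as an engineer would, in place of code of your own. Each camera call takes 0.05 s, during which the arm holds its last target.

## Working session

There is one attempt and no reset: what is moved stays moved. The work goes in short steps, Python scripts to look and compute and a shell command to move; the robot and the scene stay as the last step left them, time stands still between calls to the robot, and variables do not carry over. Pictures are saved under pics/ and viewed, and the job is handed in when it is done.

```bash
mkdir -p pics; ls; python3 - <<'E'
from plant import *
import cv2
s=state(); print({k:s[k] for k in("time","tool_pos","tool_rot","contact_force","gripper_width")})
for n in("side","top","wrist"):
    f=grab_frame(n); cv2.imwrite(f"pics/{n}0.png",f["frame"][:,:,::-1])
    print(n,f["fx"],f["fy"],f["cx"],f["cy"],[k for k in f]); print(f["pose"])
E
```

```text
pics
{'time': 0.0, 'tool_pos': array([ 0.16527236, -0.60201173,  0.190552  ]), 'tool_rot': array([ 0.0943808 , -0.09440418,  0.70151604, -0.70003954]), 'contact_force': array([ 0.01524827, -0.14233687,  0.72574362]), 'gripper_width': 1.0018694523103597}
side 569.4485586702464 569.4485586702464 311.45979312868275 234.5300464779452 ['frame', 'fx', 'fy', 'cx', 'cy', 'pose']
[[-0.71718974  0.3757625  -0.58689132 -0.3064195 ]
 [-0.69662532 -0.40924937  0.58926065  0.9473078 ]
 [-0.01876285  0.83145505  0.55527512  0.91340605]
 [ 0.          0.          0.          1.        ]]
top 456.32086707657254 456.32086707657254 327.16203136433825 244.17338972264332 ['frame', 'fx', 'fy', 'cx', 'cy', 'pose']
[[ 0.01393004  0.98677214 -0.1615138   0.34143981]
 [-0.99937852  0.0189709   0.02970994  0.1221389 ]
 [ 0.03238101  0.16099956  0.98642314  1.22144215]
 [ 0.          0.          0.          1.        ]]
wrist 362.18305261357784 362.18305261357784 308.603811751305 242.35271561759777 ['frame', 'fx', 'fy', 'cx', 'cy', 'pose']
[[ 0.26457857  0.93073187  0.25246063  0.22818   ]
 [-0.96436295  0.25576074  0.06775351 -0.58431225]
 [-0.00150917 -0.2613898   0.96523214  0.37294083]
 [ 0.          0.          0.          1.        ]]
```

View pics/top0.png

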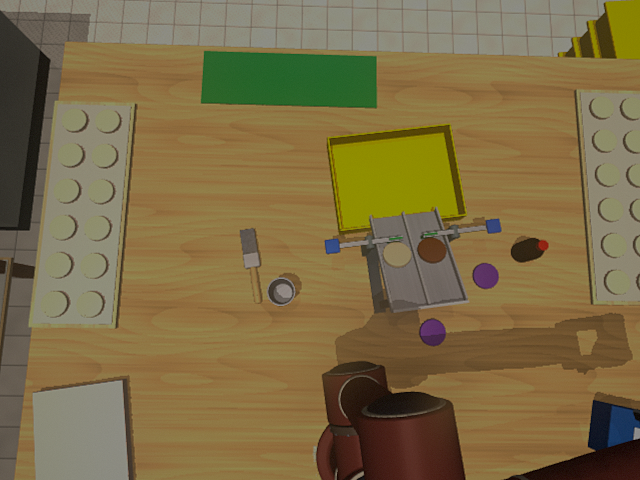

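View pics/side0.png

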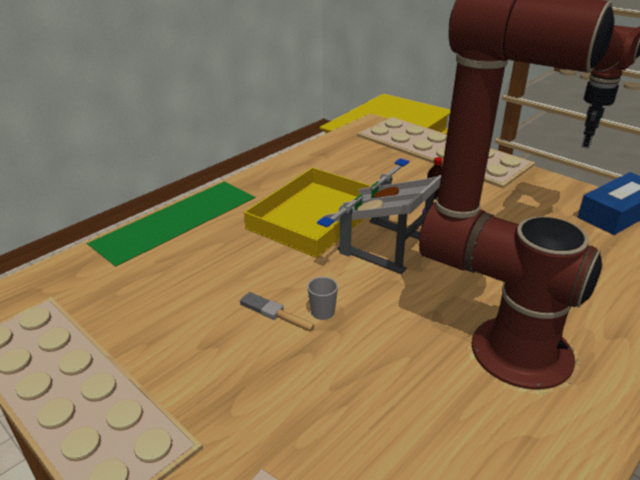

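```bash
cat > h.py <<'E'
import numpy as np
def ray(f,u,v):
    d=f["pose"][:3,:3]@np.array([(u-f["cx"])/f["fx"],-(v-f["cy"])/f["fy"],-1]); return f["pose"][:3,3],d
def atz(f,u,v,z):
    o,d=ray(f,u,v); return o+d*(z-o[2])/d[2]
def proj(f,p):
    q=f["pose"][:3,:3].T@(np.asarray(p)-f["pose"][:3,3]); return f["cx"]+f["fx"]*q[0]/-q[2], f["cy"]-f["fy"]*q[1]/-q[2]
E
python3 - <<'E'
from plant import *
from h import *
import cv2
f=grab_frame("top"); im=f["frame"][:,:,::-1].copy()
hsv=cv2.cvtColor(im,cv2.COLOR_BGR2HSV)
m=cv2.inRange(hsv,(105,120,60),(125,255,255))
n,l,st,c=cv2.connectedComponentsWithStats(m)
P=[]
for i in range(1,n):
    if st[i,4]>60: print("top",st[i],c[i],atz(f,*c[i],.157)); 
g=grab_frame("side"); im2=g["frame"][:,:,::-1].copy()
m=cv2.inRange(cv2.cvtColor(im2,cv2.COLOR_BGR2HSV),(105,120,60),(125,255,255))
n,l,st,c=cv2.connectedComponentsWithStats(m)
for i in range(1,n):
    if st[i,4]>20: print("side",st[i],c[i],atz(g,*c[i],.157))
print("bottle cap",atz(f,543,245,.130),"cup",atz(f,282,291,.08))
cv2.imwrite("pics/crop1.png",cv2.resize(im[195:345,310:560],None,fx=3.2,fy=3.2,interpolation=cv2.INTER_CUBIC))
cv2.imwrite("pics/crop2.png",cv2.resize(im2[140:290,300:500],None,fx=4,fy=4,interpolation=cv2.INTER_CUBIC))
E
```

```text
top [486 219  15  14 161] [493.08695652 225.46583851] [ 0.56908834 -0.30924734  0.157     ]
top [325 239  15  14 175] [331.85142857 245.73142857] [0.51220945 0.07893628 0.157     ]
top [608 406  32  41 898] [621.14365256 425.62583519] [ 0.11203269 -0.58201835  0.157     ]
side [396 159  13   7  58] [401.53448276 161.87931034] [ 0.56578471 -0.31011631  0.157     ]
side [ 584  173   56   61 1403] [619.09479686 200.76906629] [ 0.01852627 -0.5034085   0.157     ]
side [318 217  16   9  95] [325.54736842 221.08421053] [0.50912449 0.07795631 0.157     ]
bottle cap [ 0.52830785 -0.44239879  0.13      ] cup [0.40823131 0.19843367 0.08      ]
```

View pics/crop1.png

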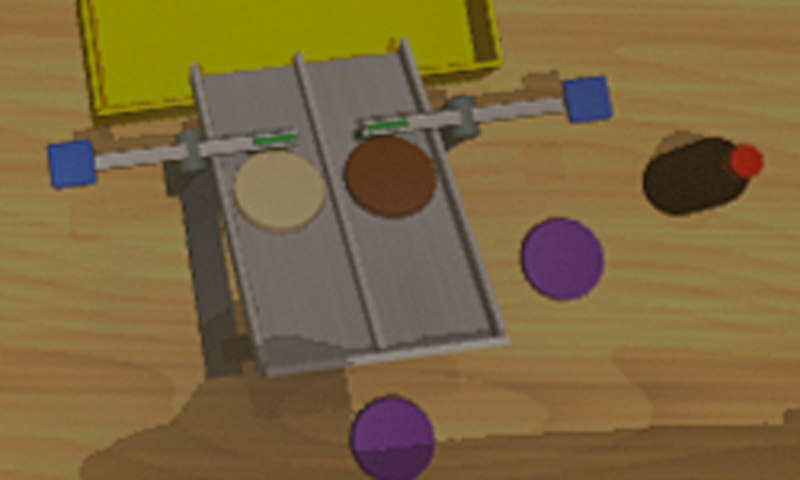

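View pics/crop2.png

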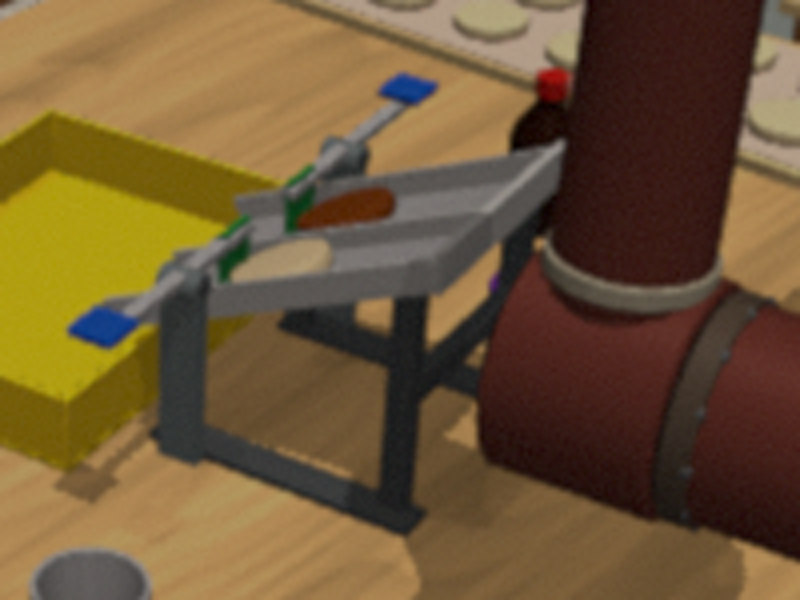

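```bash
cat >> h.py <<'E'
from scipy.spatial.transform import Rotation as Rn
def rep(t):
    from plant import state
    s=state(); w,x,y,z=s["tool_rot"]; R=Rn.from_quat([x,y,z,w]).as_matrix()
    print("t",round(s["time"],3),"tcp",s["tool_pos"].round(4),"F",s["contact_force"].round(2),"w",round(s["gripper_width"],3)); print(R.round(3)); print("shift cm",(R.T@(np.array(t)-s["tool_pos"])*100).round(2))
E
python3 -c "
from h import *
rep([.567,-.3095,.20])"
```

```text
t 0.25 tcp [ 0.1653 -0.6024  0.1912] F [ 0.6  -0.77  0.29] w 0.998
[[-0.964 -0.     0.265]
 [-0.265  0.001 -0.964]
 [-0.    -1.    -0.001]]
shift cm [-46.48  -0.86 -17.62]
```

```bash
python3 -m crank '[[[-1,0,-1.5,0,0],[-1,-2,-1.5,-0.8,0],[-1,-4,0,-1.5,0],[-1,-4,0,-1.5,0],[-1,-4,0,-1.5,0],[-1,-4,0,-1.5,0],[-1,-4,0,-1.5,0],[-1,-4,0,-1.5,0]]]'; python3 -c "
from h import *
rep([.567,-.3095,.20])"
```

```text
time: 1.25
tool_pos: [0.3922, -0.4378, 0.2238]
tool_rot: [-0.095, 0.094, -0.7, 0.701]
contact_force: [-0.6, -0.9, -0.6]
gripper_width: 0.001
t 1.25 tcp [ 0.3922 -0.4378  0.2238] F [-0.6  -0.89 -0.59] w 0.001
[[-0.964  0.002  0.265]
 [-0.265 -0.002 -0.964]
 [-0.001 -1.     0.002]]
shift cm [-20.25   2.39  -7.74]
```

```bash
python3 -m crank '[[[-1,-4,0,-1.5,0],[-1,-4,0,-1.5,0],[-1,-4,0,-1.5,0],[-1,-4,0,-1.5,0],[-1,-3,0,-1.2,0],[-1,-1.3,0,-0.5,0],[-1,0,2,0,0],[-1,0,0,0,0]]]'; python3 - <<'E'
from plant import *
from h import *
import cv2
f=grab_frame("top");g=grab_frame("side");w=grab_frame("wrist")
a=cv2.resize(f["frame"][180:300,400:560],(400,300),interpolation=cv2.INTER_CUBIC)
b=cv2.resize(g["frame"][100:220,330:490],(400,300),interpolation=cv2.INTER_CUBIC)
c=cv2.resize(w["frame"],(400,300))
cv2.imwrite("pics/m1.png",np.vstack([np.hstack([a,b]),np.hstack([c,c*0])])[:,:,::-1])
rep([.567,-.3095,.157])
E
```

```text
time: 2.25
tool_pos: [0.5635, -0.311, 0.1985]
tool_rot: [0.093, -0.096, 0.702, -0.7]
contact_force: [-0.0, 0.4, -0.3]
gripper_width: 0.007
t 2.4 tcp [ 0.5647 -0.3121  0.2015] F [-0.15 -0.21  0.17] w -0.002
[[-0.965 -0.001  0.263]
 [-0.263  0.    -0.965]
 [ 0.001 -1.    -0.   ]]
shift cm [-0.29  4.45 -0.19]
```

View pics/m1.png

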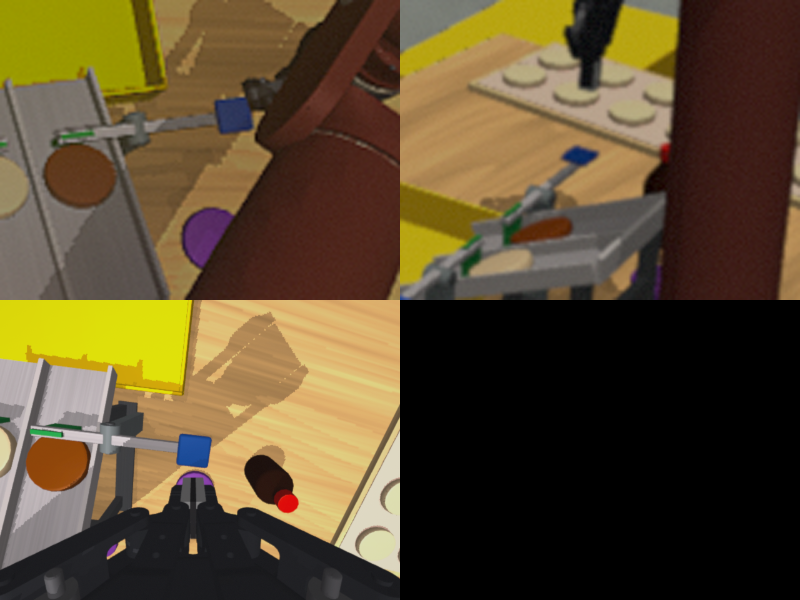

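```bash
python3 - <<'E'
from plant import *
from h import *
w=grab_frame("wrist"); f=grab_frame("top"); s=state()
print("pad wrist",atz(w,195*1.6,150*1.6,.157),"tcp in wrist/1.6",np.array(proj(w,s["tool_pos"]))/1.6,"pad in wrist",np.array(proj(w,[.567,-.3095,.157]))/1.6)
print("tcp top",proj(f,s["tool_pos"]), w["pose"][:3,3])
g=grab_frame("side"); print("tcp side",proj(g,s["tool_pos"]))
E
```

```text
pad wrist [ 0.57036414 -0.31203202  0.157     ] tcp in wrist/1.6 [194.02644027 169.34820247] pad in wrist [191.79006464 152.40023304]
tcp top (np.float64(502.0673389103419), np.float64(223.20056861883316)) [ 0.62767919 -0.29414777  0.38366442]
tcp side (np.float64(403.20705749791824), np.float64(147.61272521317943))
```

```bash
python3 - <<'E'
from plant import *
from h import *
import cv2
s=state(); out=[]
for n,(u0,v0) in dict(top=(455,190),side=(360,100),wrist=(260,210)).items():
    f=grab_frame(n); im=f["frame"][:,:,::-1].copy()
    c=cv2.resize(im[v0:v0+80,u0:u0+80],(400,400),interpolation=cv2.INTER_CUBIC)
    u,v=proj(f,s["tool_pos"]); cv2.circle(c,(int((u-u0)*5),int((v-v0)*5)),4,(0,255,0),1)
    u,v=proj(f,[.567,-.3095,.157]); cv2.circle(c,(int((u-u0)*5),int((v-v0)*5)),4,(0,0,255),1)
    out.append(c[:, :266] if 0 else cv2.resize(c,(266,266)))
cv2.imwrite("pics/m2.png",np.hstack(out))
E
```

```text
(no output)
```

View pics/m2.png

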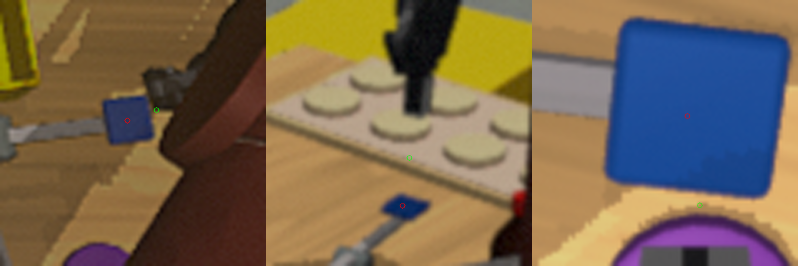

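```bash
python3 - <<'E'
from plant import *
from h import *
s=state(); obs=dict(top=(500,220.5),side=(404.8,134.5),wrist=(310.5,284))
from scipy.optimize import least_squares
F={n:grab_frame(n) for n in obs}
for use in (["top","side"],["side","wrist"],["top","side","wrist"]):
    r=least_squares(lambda p:np.concatenate([np.array(proj(F[n],p))-obs[n] for n in use]),s["tool_pos"])
    print(use,r.x,r.x-s["tool_pos"],r.fun.round(1))
E
```

```text
['top', 'side'] [ 0.55618537 -0.28871324  0.25336831] [-0.00937474  0.0230353   0.0511352 ] [ 1.3  1.7 -2.7  0. ]
['side', 'wrist'] [ 0.57248601 -0.30982006  0.23859873] [0.00692589 0.00192848 0.03636562] [-3.3  1.   0.2  0.5]
['top', 'side', 'wrist'] [ 0.56906079 -0.31030537  0.22962849] [0.00350067 0.00144317 0.02739539] [ 6.2 -1.5 -2.4  4.2 -0.9  0.1]
```

The rendered fingertip appears about 20–25 mm above the reported TCP, but its lateral position fits the pad. I'll descend slowly and watch the force and the gate.

```bash
python3 -m crank '[[[-1,-0.3,1,-0.2,0],[-1,0,1,0,0],[-1,0,1,0,0],[-1,0,0.5,0,0],[-1,0,0,0,0]]]'; cat > look.py <<'E'
import sys
from plant import *
from h import *
import cv2
s=state(); out=[]
for n,(u0,v0) in dict(top=(420,180),side=(340,100),wrist=(230,190)).items():
    f=grab_frame(n); im=f["frame"][:,:,::-1].copy()
    c=cv2.resize(im[v0:v0+110,u0:u0+110],(266,266),interpolation=cv2.INTER_CUBIC)
    u,v=proj(f,s["tool_pos"]); cv2.circle(c,(int((u-u0)*266/110),int((v-v0)*266/110)),3,(0,255,0),1)
    out.append(c)
cv2.imwrite("pics/%s.png"%sys.argv[1],np.hstack(out))
rep([.567,-.3095,.115])
E
python3 look.py m3
```

```text
time: 3.48
tool_pos: [0.5676, -0.3085, 0.1659]
tool_rot: [0.094, -0.095, 0.701, -0.7]
contact_force: [-0.9, -0.2, 0.2]
gripper_width: -0.002
t 3.625 tcp [ 0.5682 -0.3089  0.1674] F [-0.24  0.44  0.56] w 0.002
[[-0.964  0.001  0.265]
 [-0.265 -0.001 -0.964]
 [-0.001 -1.     0.001]]
shift cm [0.13 5.24 0.02]
```

View pics/m3.png

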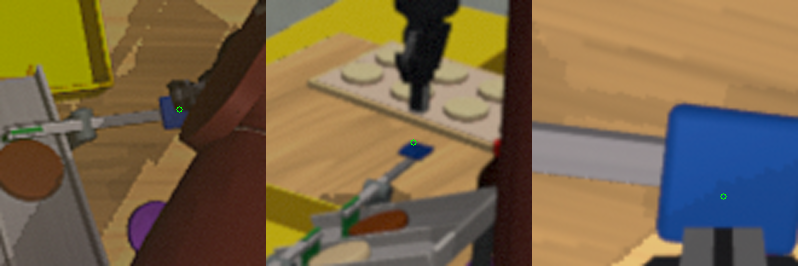

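```bash
python3 -m crank '[[[-1,0.4,0.7,-0.1,0],[-1,0,0.7,0,0],[-1,0,0.6,0,0],[-1,0,0,0,0]]]'; 
python3 look.py m4
```

```text
time: 4.12
tool_pos: [0.5633, -0.3084, 0.1456]
tool_rot: [0.094, -0.095, 0.701, -0.7]
contact_force: [-0.9, 0.0, 0.7]
gripper_width: -0.001
t 4.275 tcp [ 0.564  -0.3089  0.147 ] F [-0.35  0.13  0.03] w -0.001
[[-0.964  0.     0.265]
 [-0.265 -0.    -0.964]
 [-0.    -1.     0.   ]]
shift cm [-0.27  3.2   0.14]
```

View pics/m4.png

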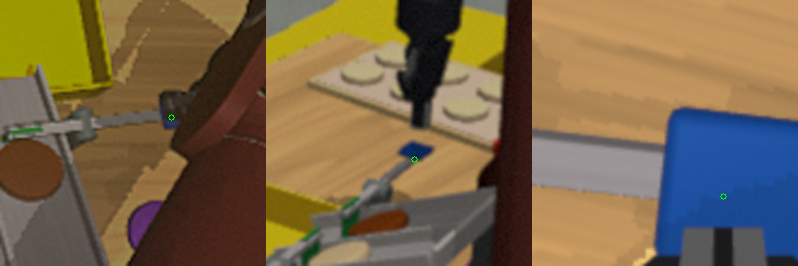

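```bash
python3 -m crank '[[[-1,-0.5,0.4,-0.2,0],[-1,0,0.4,0,0],[-1,0,0,0,0]]]'; 
python3 look.py m5
```

```text
time: 4.65
tool_pos: [0.5678, -0.3052, 0.1381]
tool_rot: [0.094, -0.095, 0.701, -0.7]
contact_force: [0.1, 0.2, 0.5]
gripper_width: -0.001
t 4.8 tcp [ 0.5681 -0.3056  0.1388] F [-1.5  -0.04 -0.46] w -0.005
[[-0.964  0.     0.265]
 [-0.265 -0.    -0.964]
 [-0.    -1.     0.   ]]
shift cm [0.21 2.38 0.35]
```

View pics/m5.png

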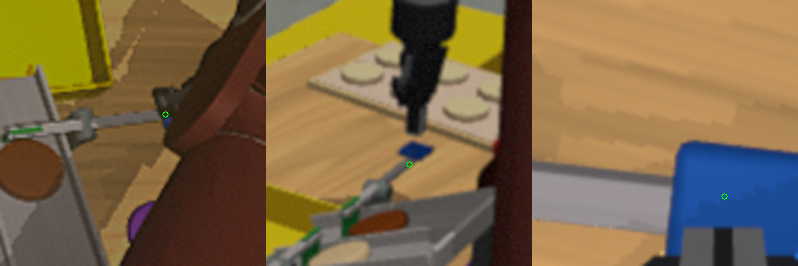

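```bash
python3 -m crank '[[[-1,0,0.4,0,0],[-1,0,0.4,0,0],[-1,0,0.4,0,0],[-1,0,0,0,0]]]'; 
python3 look.py m6
```

```text
time: 5.3
tool_pos: [0.5677, -0.3053, 0.126]
tool_rot: [0.094, -0.095, 0.701, -0.7]
contact_force: [-0.3, -0.5, -0.2]
gripper_width: -0.001
t 5.45 tcp [ 0.5682 -0.3056  0.1269] F [ 0.28 -0.62 -0.5 ] w -0.001
[[-0.964  0.     0.265]
 [-0.265 -0.    -0.964]
 [-0.    -1.     0.   ]]
shift cm [0.22 1.19 0.34]
```

View pics/m6.png

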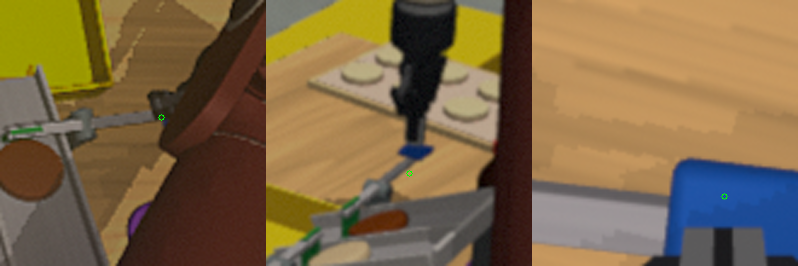

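```bash
python3 -m crank '[[[-1,0,0.5,0,0],[-1,0,0.5,0,0],[-1,0,0,0,0]]]'; 
python3 look.py m7
```

```text
time: 5.82
tool_pos: [0.5682, -0.3057, 0.1168]
tool_rot: [-0.094, 0.094, -0.701, 0.701]
contact_force: [-0.1, 0.5, 1.1]
gripper_width: -0.0
t 5.975 tcp [ 0.5682 -0.3056  0.1172] F [-0.48 -0.19  2.19] w 0.002
[[-0.964  0.     0.265]
 [-0.265 -0.    -0.964]
 [-0.    -1.     0.   ]]
shift cm [0.22 0.22 0.34]
```

View pics/m7.png

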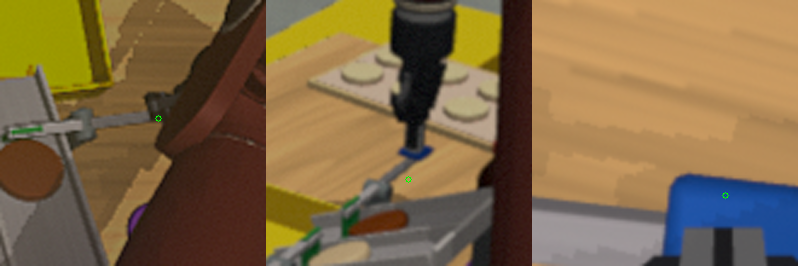

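```bash
python3 -m crank '[[[-1,0,0.5,0,0],[-1,0,0.5,0,0],[-1,0,0.5,0,0],[-1,0,0,0,0]]]'; 
python3 look.py m8
```

```text
time: 6.48
tool_pos: [0.5683, -0.3061, 0.1017]
tool_rot: [-0.094, 0.094, -0.7, 0.701]
contact_force: [-0.4, -3.9, 3.6]
gripper_width: 0.004
t 6.625 tcp [ 0.5683 -0.3059  0.1022] F [ 0.33 -3.57  3.09] w -0.001
[[-0.964  0.     0.265]
 [-0.265 -0.001 -0.964]
 [-0.    -1.     0.001]]
shift cm [ 0.22 -1.28  0.31]
```

View pics/m8.png

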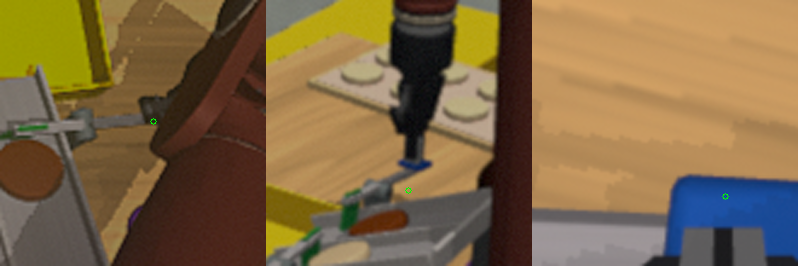

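```bash
python3 -m crank '[[[-1,0,0.5,0,0],[-1,0,0.5,0,0],[-1,0,0.5,0,0],[-1,0,0.5,0,0],[-1,0,0.3,0,0],[-1,0,0,0,0]]]'; 
python3 look.py m9
```

```text
time: 7.38
tool_pos: [0.568, -0.3038, 0.0781]
tool_rot: [0.094, -0.095, 0.702, -0.699]
contact_force: [-1.6, 1.0, 6.4]
gripper_width: 0.003
t 7.525 tcp [ 0.568  -0.3039  0.0784] F [-0.15  0.99  5.73] w 0.003
[[-0.964 -0.001  0.265]
 [-0.265  0.003 -0.964]
 [-0.    -1.    -0.003]]
shift cm [ 0.24 -3.66  0.5 ]
```

View pics/m9.png

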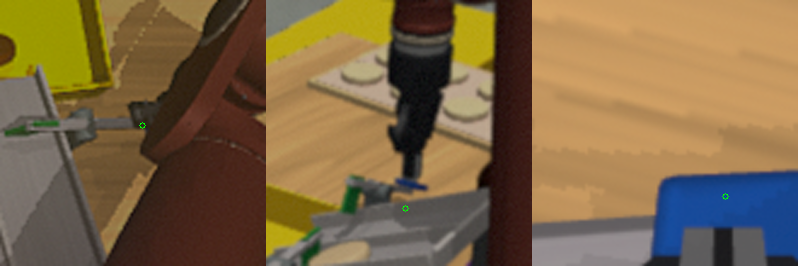

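```bash
python3 -m crank '[[[-1,0,0,0,0],[-1,0,0,0,0]]]'; python3 - <<'E'
from plant import *
import cv2
cv2.imwrite("pics/t2.png",grab_frame("top")["frame"][100:340,300:560,::-1].repeat(3,0).repeat(3,1)[:600])
E
```

```text
time: 7.78
tool_pos: [0.568, -0.3039, 0.0785]
tool_rot: [0.094, -0.095, 0.702, -0.7]
contact_force: [-1.4, 0.5, 5.9]
gripper_width: 0.002
```

View pics/t2.png

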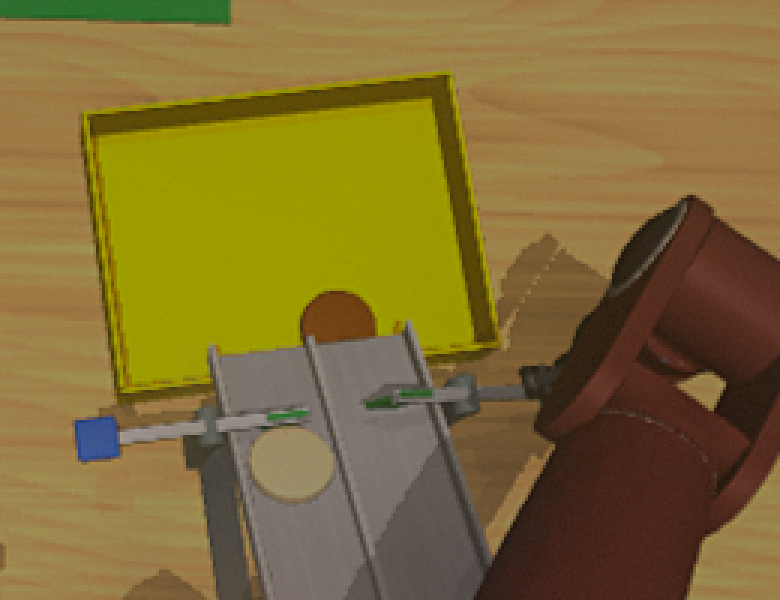

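The brown cracker is in the crate (crop 338,315), the pale one is still behind its shut gate (crop 290,462). Now I'll let go.

```bash
python3 -m crank '[[[-1,0,-0.6,0,0],[-1,0,-0.8,0,0],[-1,0,-0.8,0,0],[-1,0,-0.8,0,0],[-1,0,-1,0,0],[-1,0,-1.5,0,0],[-1,0,-2,0,0],[-1,0,-2,0,0]]]'; python3 -m crank '[[[-1,0,-2,0,0],[-1,3,-2,1,0],[-1,4,0,1.5,0],[-1,4,0,1.5,0],[-1,4,0,1.5,0],[-1,4,0,1.5,0],[-1,4,0,1.5,0],[-1,0,0,0,0]]]'; python3 - <<'E'
from plant import *
from h import *
import cv2
f=grab_frame("top");g=grab_frame("side")
cv2.imwrite("pics/t3.png",cv2.resize(f["frame"][120:340,230:560,::-1],(800,533),interpolation=cv2.INTER_CUBIC))
cv2.imwrite("pics/s3.png",cv2.resize(g["frame"][140:340,220:480,::-1],(780,600),interpolation=cv2.INTER_CUBIC))
for n,F in(("top",f),("side",g)):
    m=cv2.inRange(cv2.cvtColor(F["frame"],cv2.COLOR_RGB2HSV),(105,120,60),(125,255,255))
    k,l,st,c=cv2.connectedComponentsWithStats(m)
    print(n,[c[i].round(1) for i in range(1,k) if st[i,4]>40])
E
```

```text
time: 8.82
tool_pos: [0.5679, -0.3052, 0.1749]
tool_rot: [0.094, -0.095, 0.701, -0.701]
contact_force: [1.2, -0.3, -0.3]
gripper_width: -0.003
time: 9.82
tool_pos: [0.367, -0.4499, 0.2149]
tool_rot: [-0.093, 0.093, -0.701, 0.701]
contact_force: [1.3, 0.5, -0.3]
gripper_width: -0.001
top [array([493. , 225.5]), array([331.8, 245.7]), array([623.4, 434.8])]
side [array([401.5, 161.9]), array([613.6, 203.2]), array([325.5, 221.1])]
```

View pics/t3.png

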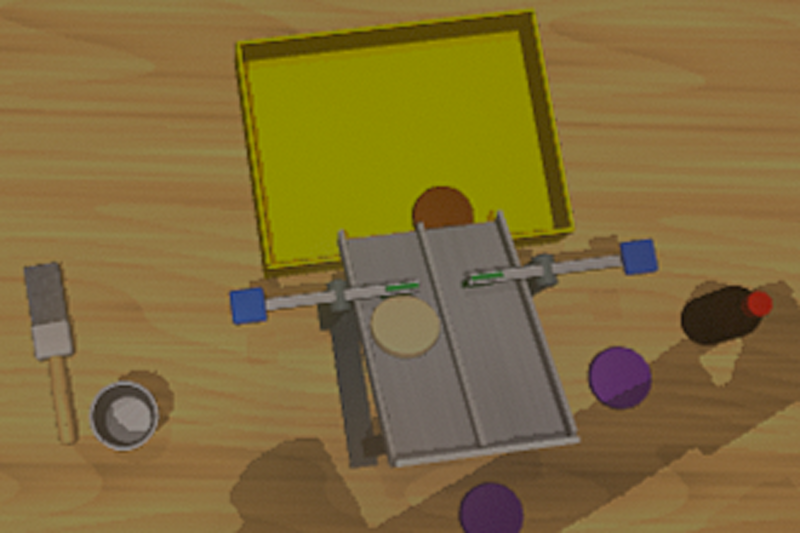

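View pics/s3.png

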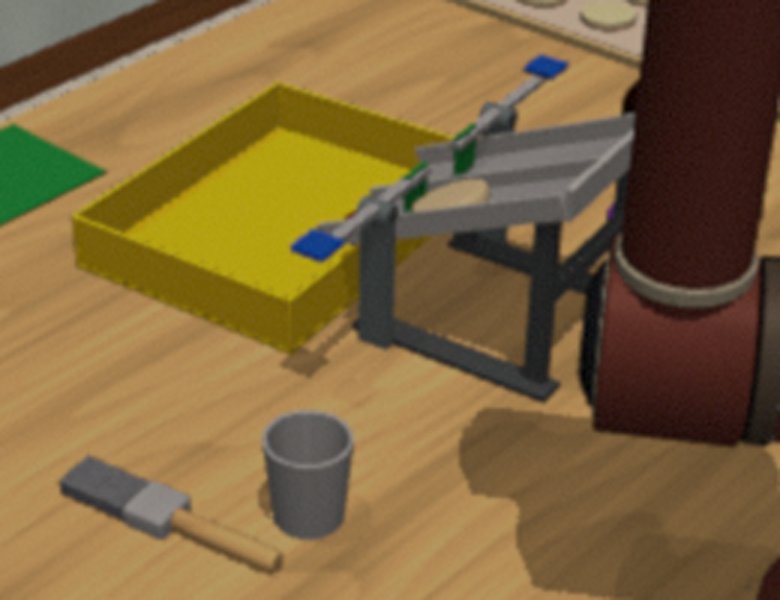

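```bash
python3 -c "
from plant import *
print(job_done(), state()['time'])"
```

```text
the job is handed in; nothing more can be done
the job is handed in; nothing more can be done
```

I pressed the right lane's blue pad with the shut fingers, the brown cracker slid into the yellow crate, and I let go and backed the arm away. I handed the job in just after 10 s on the robot's clock. The most force I saw on the tool was about 6 N.

- **Gates:** in the last pictures both blue pads were back at their starting pixels to within 0.1 px in both cameras, so both gates read as shut.
- **Crackers:** the brown one lay in the crate. The pale one was still behind its gate.
- **Bystanders:** the bottle, cup, brush and purple look-alikes looked undisturbed. The arm was clear, with contact force back at noise level.

**Disagreement:** contact came about 40 mm lower in reported TCP height than the pad's 157 mm, and the pictures also showed the fingertips above the reported TCP. I went by the pictures and the force reading instead.

**Not fully checked:** the chute hides part of the brown cracker's lower edge in the top view and nearly all of it in the side view. I did not measure whether it lies flat on the crate floor.

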